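# Load and close the curing unit

### The job

Pull the brown printed replica out of the blue slanted holder and lay it flat side down in the two white cradles inside the curing unit, then close the amber lid fully and, after that, press the red clamp lever all the way down over it. The print is brittle: grip it and set it down gently, without forcing. Leave everything else on the table alone.

Things in the scene. Friction and masses are not known exactly. Their poses are not given: they have to be found in the camera images.
- print: Brittle brown replica (grip it with 10 to 20 N), 160 mm long (x), 24 wide (y), 120 g. Origin: mid-length on its flat underside; z out of its upper face. Handle x -10 to 80 mm, 24 thick, orange band; blade x -80 to -10 mm, 10 thick, same flat underside. Balances at x 17 mm. Starts blade down in the sleeve, x 40 degrees from vertical, underside on the lower wall: pull it out along its x.
- holder: Fixed slanted drip holder: white base 110 x 90 x 12 mm, origin at the centre of its underside, with a blue sleeve 40 x 24 mm outside that leans towards the holder's +x, 40 degrees from vertical. The print has about 3 mm play each side in it. A tongue 16 mm wide, 5 mm thick continues the lower wall under the print to the print's x = 25 mm.
- sleeve_mouth (a point): Middle of the sleeve's mouth on its lower inner wall: the print's x = -25 mm lies here at the start, so 105 mm of it stands out and 55 mm is inside.
- unit: Fixed curing unit, a grey open box 192 mm (x) by 130 mm (y) outside, walls 6 mm, rim 56 mm and floor 12 mm above the table. Origin: centre of its underside. Its front (clamp side, -x) faces the robot at zero yaw; the lid hinges on the +x rim. Inside length 180 mm.
- cradles (a point): Where the middle of the print's underside belongs (print along the unit's x, either way round): on the unit's axis, 24 mm above the table, midway between two white cradles at x = -58 and +58 mm, each 14 mm thick, with a slot 29 mm wide whose bottom is 24 mm and whose cheeks end 36 mm above the table. Between the cradles the fingers have room down to the floor.
- lid (a joint): Hinge of the amber lid (196 mm long, 130 wide, 8 thick, 200 g), rad: 0 closed flat on the rim; starts 1.5 to 1.75 open, about upright. Stays where it is left: about 0.26 N m of friction. A black lip, 30 mm wide, sticks out 24 mm beyond its front edge, 43 mm to the unit's +y of the middle.
- lid_hinge (a point): Middle of the lid's hinge axis (along the unit's y), 96 mm towards +x from the unit's centre, 56 mm above the table; the lid's inner face is in the plane of this axis, its outer face 8 mm from it.
- lid_edge (a point): Middle of the lid's front edge on its outer (upper when closed) face, 196 mm from the hinge.
- clamp (a joint): Hinge of the stiff cam clamp lever with red grip, rad: starts 1.4 to 1.7 open (1.57 is upright, more leans away from the lid), 0 closed, lying level over the lid's front (towards the unit's +x), where it stops hard. It stays where it is left: friction 0.45 N m, so about 5 to 7 N at the red grip moves it.
- clamp_pivot (a point): Middle of the clamp's hinge axis (along the unit's y), 113 mm towards -x from the unit's centre, 76 mm above the table.
- clamp_tip (a point): Middle of the free end of the clamp lever, about 90 mm from its pivot. The outer 34 mm is a red grip 22 mm wide (y) and 16 mm thick; the rest is a steel bar 14 mm wide and 12 mm thick.
- jar: Bystander, loose, to be left alone: white jar with a blue lid, 74 mm across, 85 mm high; origin at the centre of its underside.
- roller: Bystander, loose, to be left alone: light wooden roller standing on end, 56 mm across, 110 mm high; origin at the centre of its underside.
- wax_block: Bystander, loose, to be left alone: white block, 100 x 60 x 40 mm; origin at the centre of its underside.
- brush: Bystander, loose, to be left alone: brush lying flat, handle to its -x.
- screwdriver: Bystander, loose, to be left alone: screwdriver lying flat, handle to its -x.
- cup: Bystander, loose, to be left alone: clear plastic cup, 72 mm across, 80 mm high; origin at the centre of its underside.
- parts_bin: Bystander, loose, to be left alone: yellow open bin, 110 x 160 x 60 mm; origin at the centre of its underside.
Things that resemble listed ones, but are neither listed nor needed, are in the scene too. What is shaped like the print but green or purple is not meant.

How it is judged:
On the way, in this order (a step that is already met when the one before it is completed fails the run):
1. the print lies flat in both cradles, let go, with the lid still open (x of print in the frame of unit between -0.012 and 0.012 m and y of print in the frame of unit between -0.005 and 0.005 m and z of print in the frame of unit between 0.02 and 0.0275 m and angle between the x axis of print and the x axis of unit, either way round below 0.08 rad and angle between print's own z axis and vertical below 0.08 rad and contact force between the fingers and print below 0.2 N and value of joint lid above 0.5 rad), for 0.2 s.
2. the lid is fully closed, with the clamp still open (value of joint lid below 0.04 rad and value of joint clamp above 0.5 rad), for 0.1 s.
3. the clamp is fully down (value of joint clamp below 0.08 rad), for 0.2 s.
At the end, for the whole second after the job is handed in: The print rests flat side down in both cradle slots (underside 24 mm above the unit's base within 4 mm, sideways within 5 mm, lengthways within 12 mm, level and along the unit within 0.08 rad, at rest), the lid is closed (below 0.04 rad) and the clamp is down (below 0.08 rad) (x of print in the frame of unit between -0.012 and 0.012 m and y of print in the frame of unit between -0.005 and 0.005 m and z of print in the frame of unit between 0.02 and 0.0275 m and angle between the x axis of print and the x axis of unit, either way round below 0.08 rad and angle between print's own z axis and vertical below 0.08 rad and value of joint lid below 0.04 rad and value of joint clamp below 0.08 rad and linear speed of print below 0.02 m/s); the robot touches nothing.
It fails at once if the brittle print is squeezed or pressed with more than 60 N (contact force between print and anything else above 60 N).
It fails at once if a bystander is moved by more than 30 mm (distance of any of jar, roller, wax_block, brush, screwdriver, cup, parts_bin from where it was at the start of the episode above 0.03 m).
It also fails if it takes over 72 s, if anything falls off the work surface, if the arm or the gripper's body presses on something with over 40 N, if the wrist force passes 120 N, or if a joint passes its speed limit or range.

### The arm

A 7-joint arm with a two-finger parallel gripper is mounted at the origin on the work surface. World frame = base frame: x ahead of the robot, y to its left, z up, the work surface at z = 0. Lengths are in m, angles in rad, forces in N, time in s.
With the tool pointing down it reaches from about 0.425 to 0.925 m from the base axis. Payload 6.8 kg.
Tool frame: the origin (TCP) lies at the very end of the fingers, on their centre line; the grasp point (between the pads) lies 19 mm behind it (grip_point_offset is the distance from the TCP to the grasp point, in m); z points along the fingers, y is the line along which they close (so a half turn about z gives the same grasp; the last joint's range is limited). The gripper opens to 85 mm and grips with 20 to 120 N. Pads are 22 mm wide; open, the fingers measure 114 mm over their backs; the gripper's body (76 mm by 85 mm) begins 54 mm behind the grasp point. The pads swing forward as they close: fully open they stand 13 mm farther back than shut.
Start: joints at [-0.108, 0.477, 0.022, 1.555, -0.011, 1.109, -0.083], TCP at [0.675, 0, 0.231] pointing down, gripper open.
Joint ranges: [-2.96, 2.96], [-0.34, 2.1], [-1.41, 1.46], [0.24, 2.44], [-1.37, 4.51], [0.17, 1.92], [-2.96, 2.96]. Speed limits (rad/s): [2.39, 2.39, 3.14, 3.14, 3.14, 3.14, 3.14].

### API

Orientations are given as a unit quaternion [w, x, y, z].
In Python, from station import * gives the robot as it stands.
- The arm moves only by the tool carry_out, never from a script. Its argument "rows" is text: rows parted by semicolons, each of 4 numbers parted by spaces: the shift along the world's x, y, z in mm, then the turn about the world's z in degrees. In form: dx dy dz yaw; .... A call has 1 to 10 rows; each row shifts and turns the commanded pose from where the row before left it; what a row does not reach is not made up. A row lasts 1/8 s, in which the tool goes at most 62.5 mm and 10.7 degrees, less where a joint would pass 70% of its speed; a pose out of reach is approached as far as the arm can. A call is refused whole if a number of a shift passes 62.5 or a number of a turn 10.7, either way. A call with a gripper value outside its range is refused whole. "claw" is the finger opening in mm, from 0 to 85.4, set as the call begins (left out, the last holds). The fingers move at their own pace and stop on an object; "force" is the grip in N (left out, the last holds). Time passes only in rows, so rows that do not move let the fingers close. It gives the time, the measured TCP pose, the force, the opening and the grip force at its end, in the units of the state.
- get_obs(): the state, without advancing time (a new reading comes with each control period).
- read_camera(name): name is "scene" or "side" or "wrist"; returns a dict with "img" (384x512x3 uint8, blue, green, red), "fov_y" (degrees; the focal length in pixels is half the picture's height over the tangent of half this angle, whatever the lens; pixels are square), "cx", "cy" (the principal point, pixels), "world_to_cam" (4x4, takes a point from world to camera coordinates). Camera axes: x right, y up, looking along -z (the intrinsics and any distortion apply to the point x, -y, -z); pixel columns grow to the right and rows downward; lengths in m; the calibration is good to about 2 mm. A picture is of the moment at which its call begins. There is no depth.
- hand_in(): hands the job in; it is judged then, once.
Trained networks look in the newest picture that a camera, given by its name, has taken for a name from the list of things; names that differ only in an ending like _2 or _b are one class to them, and where a whole thing is asked for, a point or a joint stands for the part that bears it (a point fixed in the world has none). Each returns a list of dicts, best first, with "confidence" (0 to 1); they miss things now and then, are a little off and sometimes report something else, mostly with a low value. They report only what shows in the picture. A call takes as long as a camera call. They do not tell look-alikes from the thing itself.
- recognise(camera, thing): "centre" ([column, row] in pixels, amid what is visible of it).
- outline_of(camera, thing): "pixels" (384x512 bool, what is visible of it) and "centre" ([column, row] in pixels, amid what is visible of it).
- place_of(camera, thing): "centre" ([column, row] in pixels: a listed point, or the origin of a listed thing).
The state is a dict: "t": time; "q": joint angles; "joint_vel": joint speeds; "joint_torque": joint torques, N m; "eef_pos": TCP position; "tool_rot": TCP orientation; "contact_force": force on the tool from outside, world axes, zero at the start; "torque": the same for the moment, N m; "gripper_width": opening from 0.0 (shut) to 1.0 (fully open); "grasp_force": force on a finger pad.
Only numpy, scipy, OpenCV 4.12 (cv2) and the standard library are available. Lean on these libraries where they do the work, as an engineer would, in place of code of your own. Each camera call takes 0.05 s, during which the arm holds its last target. There are 200 camera calls.

## Working session

There is one attempt and no reset: what is moved stays moved. The work goes in short steps, Python scripts to look and compute and a tool call to move; the robot and the scene stay as the last step left them, time stands still between calls to the robot, and variables do not carry over. Pictures are saved under pics/ and viewed, at most 10 in all, crops included, and the job is handed in when it is done.

Besides the shell and the picture viewer there is one more tool, called in YAML: its name, and indented under it one key for each argument. carry_out: Moves the arm, as the interface text tells. Its arguments: {"type":"object","properties":{"rows":{"type":"string"},"claw":{"type":"number"},"force":{"type":"number"}},"required":["rows"]}

```bash
ls; mkdir -p pics; cat > h.py <<'E'
import numpy as np, cv2
from station import *
def cam(n):
    c=read_camera(n); return c
def ray(c,p):
    f=192/np.tan(np.radians(c["fov_y"]/2)); M=np.linalg.inv(c["world_to_cam"])
    d=M[:3,:3]@np.array([(p[0]-c["cx"])/f,-(p[1]-c["cy"])/f,-1]); return M[:3,3],d/np.linalg.norm(d)
def proj(c,P):
    f=192/np.tan(np.radians(c["fov_y"]/2)); q=c["world_to_cam"]@np.append(P,1)
    return np.array([c["cx"]+f*q[0]/-q[2], c["cy"]-f*q[1]/-q[2]])
def tri(rs):
    A=0;b=0
    for o,d in rs:
        Q=np.eye(3)-np.outer(d,d);A=A+Q;b=b+Q@o
    X=np.linalg.solve(A,b); return X,[np.linalg.norm((np.eye(3)-np.outer(d,d))@(X-o)) for o,d in rs]
def atz(c,p,z):
    o,d=ray(c,p); return o+d*(z-o[2])/d[2]
E
python3 - <<'E'
from h import *
C={n:cam(n) for n in("scene","side","wrist")}
for n,c in C.items():
    cv2.imwrite(f"pics/{n}0.png",c["img"]); print(n,{k:v for k,v in c.items() if k!="img" and k!="world_to_cam"},ray(c,(256,192)))
cv2.imwrite("pics/both0.png",cv2.resize(np.hstack([C["scene"]["img"],C["side"]["img"]]),(800,300)))
for t in "print holder sleeve_mouth unit cradles lid_hinge lid_edge clamp_pivot clamp_tip".split():
    for n in C:
        print(t,n,[(np.round(r["centre"],1).tolist(),round(r["confidence"],2)) for r in place_of(n,t)])
print(get_obs())
E
```

```text
pics
scene {'fov_y': 42.01863560461926, 'cx': 263.14628132630185, 'cy': 194.29638806859845} (array([ 1.24246802, -0.46604203,  1.52622248]), array([-0.40874196,  0.28523655, -0.86693144]))
side {'fov_y': 42.35089662589507, 'cx': 256.6718214991817, 'cy': 195.32061926695636} (array([0.04602484, 1.12138592, 1.40130599]), array([ 0.29915951, -0.60914519, -0.73446969]))
wrist {'fov_y': 66.60060843504789, 'cx': 254.62898574751603, 'cy': 194.5033936768266} (array([0.67509085, 0.08347907, 0.37262851]), array([ 0.00346291, -0.31866722, -0.94786033]))
print scene [([144.1, 205.0], 0.75), ([155.6, 234.9], 0.67), ([178.5, 297.3], 0.63), ([113.6, 270.7], 0.58), ([302.3, 125.9], 0.15)]
print side [([350.8, 167.5], 0.67), ([312.2, 136.6], 0.63), ([280.7, 130.2], 0.5), ([331.2, 125.0], 0.44)]
print wrist []
holder scene [([167.6, 242.7], 0.91), ([356.3, 178.7], 0.53)]
holder side [([312.5, 157.1], 0.77)]
holder wrist []
sleeve_mouth scene [([162.6, 234.1], 0.79)]
sleeve_mouth side [([312.7, 144.8], 0.9), ([266.1, 292.8], 0.74)]
sleeve_mouth wrist []
unit scene [([269.1, 190.8], 0.96)]
unit side [([2
[... 763 characters left out ...]
237431,  1.5553916 , -0.01149384,
        1.10925403, -0.08308586]), 'joint_vel': array([ 9.69981003e-04, -7.29132672e-04, -6.03053573e-04,  9.32773628e-04,
       -2.01635352e-04,  1.29693103e-03, -4.87492552e-05]), 'joint_torque': array([-3.88526519e-05, -5.96319652e+01,  1.60640884e+00, -2.81542414e+01,
        1.24181344e-02,  1.63513589e-03, -7.78956291e-06]), 'eef_pos': array([6.75035595e-01, 1.08838630e-05, 2.31314176e-01]), 'tool_rot': array([1.82765994e-05, 7.07106325e-01, 7.07107236e-01, 3.70227786e-05]), 'contact_force': array([-0.08490598, -0.31315042,  0.50887518]), 'torque': array([ 0.00658096, -0.02799397,  0.00972459]), 'grasp_force': 0.0, 'gripper_width': 1.0039842005915594}
```

View pics/scene0.png

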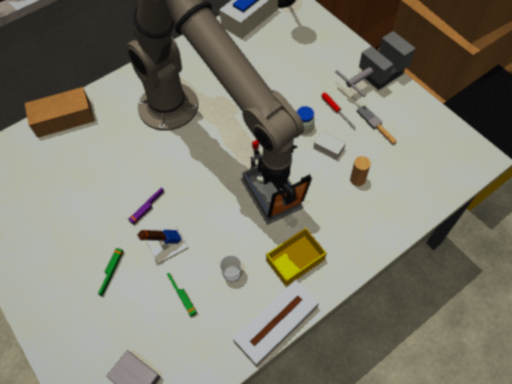

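View pics/side0.png

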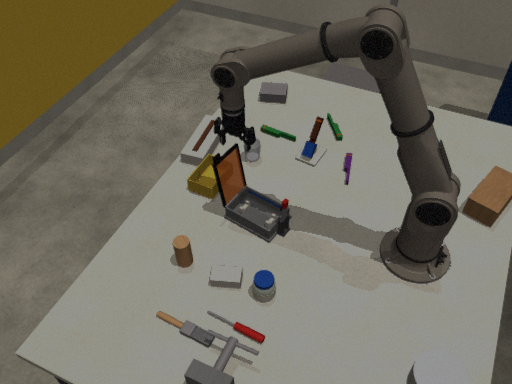

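Scene view: the brown print stands in the blue sleeve at (155,236) (side view (316,128)). Look-alikes are purple at (147,205), green at (110,271) and (181,296), and a brown strip on a white board at (275,320). Only the one at (155,236) is brown with its blade in the blue slanted holder. The unit is at (270,190), with the amber lid upright and the red clamp at (256,145).

```bash
python3 - <<'E'
from h import *
S=cam("scene");D=cam("side");W=cam("wrist")
def best(n,t,g=None):
    r=place_of(n,t)
    if g is not None: r=[x for x in r if np.linalg.norm(np.array(x["centre"])-g)<25]
    return r[0]["centre"] if r else None
for t,gs,gd in [("print",(158,236),(314,137)),("holder",(168,243),(312,157)),("sleeve_mouth",(163,234),(313,145)),("unit",None,None),("cradles",None,None),("lid_hinge",(287,207),(236,192)),("lid_edge",(294,187),(224,154)),("clamp_pivot",None,None),("clamp_tip",None,None)]:
    rs=[ray(c,p) for c,p in [(S,best("scene",t,gs)),(D,best("side",t,gd))] if p is not None]
    w=best("wrist",t)
    if w is not None: rs.append(ray(W,w))
    if len(rs)>1:
        X,e=tri(rs); print(t,np.round(X,4),np.round(e,4))
    else: print(t,len(rs))
for t in "jar roller wax_block brush screwdriver cup parts_bin".split():
    a,b=best("scene",t),best("side",t)
    if a is not None and b is not None:
        X,e=tri([ray(S,a),ray(D,b)]); print(t,np.round(X,3),np.round(e,3))
a=S["img"][190:290,90:220]; b=D["img"][95:185,255:372]
cv2.imwrite("pics/crop1.png",np.hstack([cv2.resize(a,(400,308),interpolation=2),cv2.resize(b,(400,308),interpolation=2)]))
E
```

```text
print [ 0.4957 -0.3337  0.0885] [0.003 0.003]
holder [ 0.4926 -0.3224  0.0065] [0.0016 0.0016]
sleeve_mouth [ 0.4925 -0.3287  0.0643] [0.0005 0.0005]
unit [0.5623 0.0705 0.0206] [0.0011 0.0006 0.0016]
cradles [0.5657 0.0751 0.0238] [0.0003 0.0048 0.005 ]
lid_hinge [0.6591 0.0587 0.0711] [0.0026 0.0019 0.0038]
lid_edge 1
clamp_pivot [0.6223 0.0631 0.301 ] [0.0676 0.0528 0.0226]
clamp_tip [ 0.3754  0.3228 -0.1367] [0.1506 0.1506]
jar [0.404 0.36  0.008] [0.005 0.005]
roller [0.7   0.346 0.01 ] [0.011 0.011]
wax_block [0.534 0.355 0.005] [0.007 0.007]
brush [0.567 0.569 0.015] [0.005 0.005]
screwdriver [0.426 0.495 0.001] [0.007 0.007]
cup [ 0.716 -0.217  0.016] [0.002 0.002]
parts_bin [ 0.798 -0.022 -0.004] [0.002 0.002]
```

View pics/crop1.png

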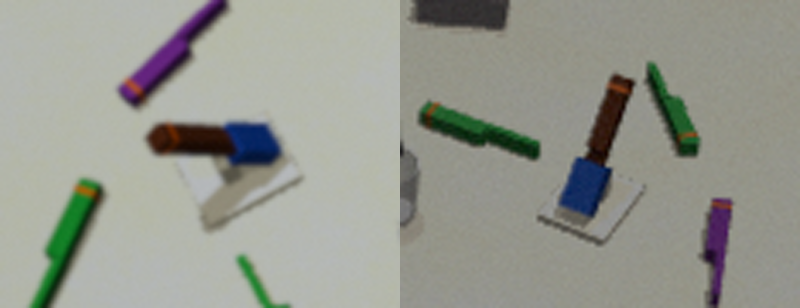

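Confirmed: the brown one with the orange band, upright in the blue sleeve, is the print. I'll move the wrist camera above it.

carry_out:
  rows: "0 -50 20 0;0 -55 20 0;-30 -50 20 0;-40 -40 20 0;-40 -40 0 0;-40 -40 0 0;-25 -5 0 0;0 0 0 0;0 0 0 0"

```text
t: 4.82
eef_pos: [0.5011, -0.2792, 0.3115]
tool_rot: [0.0, 0.707, 0.708, 0.0]
contact_force: [0.1, -0.1, -0.1]
gripper_width: 0.998
grasp_force: 0.0
```

```bash
python3 - <<'E'
from h import *
o=get_obs(); print(o["t"],o["eef_pos"])
S=cam("scene");D=cam("side");W=cam("wrist")
cv2.imwrite("pics/w1.png",W["img"])
for t in "print holder sleeve_mouth unit cradles lid_hinge lid_edge clamp_pivot clamp_tip".split():
    P={n:place_of(n,t) for n in("scene","side","wrist")}
    # best consistent combination
    import itertools
    L=[[(c,r["centre"],r["confidence"]) for r in P[n]]+[None] for n,c in (("scene",S),("side",D),("wrist",W))]
    res=[]
    for k in itertools.product(*L):
        k=[x for x in k if x]
        if len(k)<2: continue
        X,e=tri([ray(c,p) for c,p,_ in k]); 
        if max(e)<.008 and -.02<X[2]<.4: res.append((len(k),-max(e),X,min(x[2] for x in k)))
    res.sort(key=lambda r:(-r[0],-r[1]))
    for r in res[:3]: print(t,r[0],round(-r[1],4),np.round(r[2],4),round(r[3],2))
E
```

```text
4.825 [ 0.50105285 -0.2791633   0.31151235]
print 3 0.0015 [ 0.4754 -0.5071  0.0232] 0.64
print 3 0.004 [ 3.259e-01 -3.050e-01 -3.000e-04] 0.59
print 2 0.0001 [ 0.4745 -0.503   0.028 ] 0.75
holder 3 0.0027 [ 0.4994 -0.3183  0.0065] 0.66
holder 2 0.0009 [ 0.4997 -0.3178  0.0032] 0.84
holder 2 0.0012 [ 0.498  -0.3174  0.0094] 0.66
sleeve_mouth 3 0.0025 [ 0.4995 -0.3238  0.0612] 0.65
sleeve_mouth 2 0.0002 [ 0.5006 -0.324   0.0676] 0.65
sleeve_mouth 2 0.0009 [ 0.5012 -0.3281  0.0545] 0.84
unit 2 0.0012 [0.5526 0.0731 0.0204] 0.79
unit 2 0.0013 [0.5531 0.0758 0.0167] 0.56
cradles 2 0.0039 [0.5658 0.074  0.0251] 0.62
lid_hinge 2 0.0033 [0.6596 0.0455 0.0618] 0.69
lid_edge 2 0.0052 [0.6911 0.0419 0.2524] 0.77
clamp_pivot 2 0.0024 [0.453  0.1063 0.0807] 0.76
clamp_tip 2 0.0014 [0.4344 0.0964 0.1657] 0.57
```

View pics/w1.png

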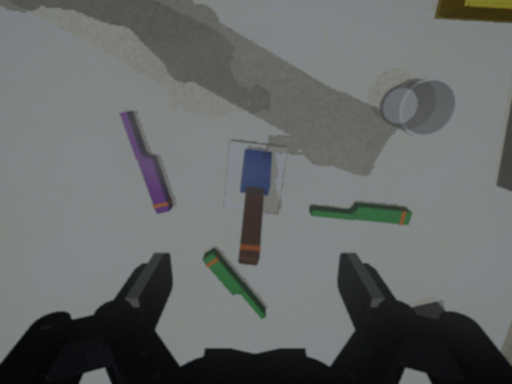

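Wrist view: the print's handle runs from the sleeve mouth (256,190) to the orange-banded end (249,262), leaning towards world −y. Next I'll fit its model to the brown pixels in all three views.

```bash
cat > fit.py <<'E'
from h import *
from scipy.optimize import minimize
def brown(img):
    h=cv2.cvtColor(img,cv2.COLOR_BGR2HSV)
    return ((h[...,0]<14)&(h[...,1]>110)&(h[...,2]>20)&(h[...,2]<235)).astype(np.uint8)
def comp(m,p,r=14):
    n,l,s,c=cv2.connectedComponentsWithStats(m); 
    ok=[i for i in range(1,n) if s[i,4]>15 and np.min(np.hypot(*(np.argwhere(l==i)[:,::-1]-p).T))<r]
    return np.isin(l,ok).astype(np.float32)
def render(c,boxes,sc=4):
    M=np.zeros((384*sc,512*sc),np.uint8)
    for B in boxes:
        q=np.array([proj(c,b) for b in B]); h=cv2.convexHull(((q+.5)*sc).astype(np.int32)); cv2.fillConvexPoly(M,h,255)
    return cv2.resize(M,(512,384),interpolation=cv2.INTER_AREA)/255.
def box(R,t,x,y,z): return [t+R@np.array([a,b,c]) for a in x for b in y for c in z]
def rot(yaw,tilt): # print axis: tilt = angle from horizontal, x end up
    L=np.array([np.cos(yaw),np.sin(yaw),0]);Z=np.array([0,0,1.])
    a=L*np.cos(tilt)+Z*np.sin(tilt); n=-L*np.sin(tilt)+Z*np.cos(tilt); return np.array([a,np.cross(n,a),n]).T
def pboxes(p,x0=-.025):
    R=rot(p[3],p[4]); t=np.array(p[:3])
    return [box(R,t,(-.01,.08),(-.012,.012),(0,.024)),box(R,t,(x0,-.01),(-.012,.012),(0,.010))]
E
python3 - <<'E'
from fit import *
C={n:cam(n) for n in("scene","side","wrist")}
g=dict(scene=(150,236),side=(316,128),wrist=(251,225))
m={n:comp(brown(C[n]["img"]),g[n]) for n in C}
for n in m: print(n,m[n].sum(),np.argwhere(m[n])[:,::-1].min(0),np.argwhere(m[n])[:,::-1].max(0))
t0=np.radians(50)
def cost(v,full=False,ns=("scene","side","wrist")):
    p=[v[0],v[1],v[2],v[3],t0]; B=pboxes(p); 
    e=[np.abs(render(C[n],B)-m[n]).sum()/m[n].sum() for n in ns]
    return e if full else sum(e)
for ns in (("scene","side","wrist"),("wrist","side"),("wrist","scene"),("scene","side")):
  best=None
  for y in(-1.75,-1.6,-1.45):
    L=np.array([np.cos(y),np.sin(y),0]); s=np.array([.4995,-.325,.062])+.025*(L*np.cos(t0)+[0,0,np.sin(t0)])
    r=minimize(cost,[*s,y],args=(False,ns),method="Nelder-Mead",options=dict(initial_simplex=np.array([[*s,y]]+[[*(s+d),y+a] for d,a in (((.008,0,0),0),((0,.008,0),0),((0,0,.008),0),((0,0,0),.15))]),xatol=1e-4))
    if best is None or r.fun<best.fun: best=r
  v=best.x; R=rot(v[3],t0); print(ns,np.round(v,4),np.round(cost(v,True),3),"mouth",np.round(v[:3]-.025*R[:,0],4),"P(x35,z12)",np.round(v[:3]+R@[.035,0,.012],4))
E
```

```text
scene 194.0 [139 230] [164 239]
side 142.0 [310 117] [322 142]Traceback (most recent call last):
  File "<stdin>", line 5, in <module>
    return umr_minimum(a, axis, None, out, keepdims, initial, where)
ValueError: zero-size array to reduction operation minimum which has no identity
```

```bash
sed -i 's/^E$//' fit.py; cat > run1.py <<'E'
from fit import *
C={n:cam(n) for n in("scene","side","wrist")}
g=dict(scene=(150,236),side=(316,128),wrist=(251,225))
h=cv2.cvtColor(C["wrist"]["img"],cv2.COLOR_BGR2HSV); print(h[[205,225,248,258],[253,251,249,249]].tolist(),h[225,[235,270]].tolist())
def br(img):
    h=cv2.cvtColor(img,cv2.COLOR_BGR2HSV); return (((h[...,0]<16)|(h[...,0]>172))&(h[...,1]>80)&(h[...,2]<240)).astype(np.uint8)
m={n:comp(br(C[n]["img"]),g[n]) for n in C}
for n in m: print(n,m[n].sum(),np.argwhere(m[n])[:,::-1].min(0),np.argwhere(m[n])[:,::-1].max(0))
t0=np.radians(50)
def cost(v,full=False,ns=("scene","side","wrist")):
    B=pboxes([v[0],v[1],v[2],v[3],t0])
    e=[np.abs(render(C[n],B)-m[n]).sum()/m[n].sum() for n in ns]
    return e if full else sum(e)
for ns in (("scene","side","wrist"),("wrist","side"),("wrist","scene")):
  best=None
  for y in(-1.75,-1.6,-1.45):
    L=np.array([np.cos(y),np.sin(y),0]); s=np.array([.4995,-.325,.062])+.025*(L*np.cos(t0)+[0,0,np.sin(t0)])
    r=minimize(cost,[*s,y],args=(False,ns),method="Nelder-Mead",options=dict(initial_simplex=np.array([[*s,y]]+[[*(s+d),y+a] for d,a in (((.008,0,0),0),((0,.008,0),0),((0,0,.008),0),((0,0,0),.15))]),xatol=1e-4))
    if best is None or r.fun<best.fun: best=r
  v=best.x; R=rot(v[3],t0); print(ns,np.round(v,4),np.round(cost(v,True),3),"mouth",np.round(v[:3]-.025*R[:,0],4),"P(x35,z12)",np.round(v[:3]+R@[.035,0,.012],4))
E
python3 run1.py
```

```text
[[7, 55, 60], [9, 69, 59], [9, 141, 101], [10, 86, 65]] [[68, 8, 132], [96, 10, 134]]
scene 206.0 [138 230] [164 239]
side 158.0 [310 117] [322 142]Traceback (most recent call last):
  File "run1.py", line 8, in <module>
    for n in m: print(n,m[n].sum(),np.argwhere(m[n])[:,::-1].min(0),np.argwhere(m[n])[:,::-1].max(0))
                                   ~~~~~~~~~~~~~~~~~~~~~~~~~~~~~^^^
    return umr_minimum(a, axis, None, out, keepdims, initial, where)
ValueError: zero-size array to reduction operation minimum which has no identity
```

```bash
sed -i 's/\[...,1\]>80/[...,1]>40/; s/argwhere(m\[n\])\[:,::-1\].max(0)/argwhere(m[n])[:,::-1].max(0)/' run1.py; python3 run1.py
```

```text
[[7, 57, 58], [8, 65, 59], [10, 143, 100], [8, 85, 66]] [[68, 8, 132], [90, 10, 133]]
scene 237.0 [138 229] [164 240]
side 177.0 [309 117] [322 142]
wrist 1186.0 [241 194] [262 262]
('scene', 'side', 'wrist') [ 0.4983 -0.3405  0.0846 -1.6375] [0.245 0.176 0.298] mouth [ 0.4994 -0.3244  0.0654] P(x35,z12) [ 0.4975 -0.3537  0.1191]
('wrist', 'side') [ 0.4985 -0.3417  0.084  -1.6509] [0.277 0.177 0.295] mouth [ 0.4997 -0.3257  0.0649] P(x35,z12) [ 0.4974 -0.355   0.1186]
('wrist', 'scene') [ 0.4978 -0.3403  0.0814 -1.6332] [0.232 0.259 0.287] mouth [ 0.4988 -0.3243  0.0623] P(x35,z12) [ 0.497  -0.3536  0.116 ]
```

```bash
cat >> run1.py <<'E'
r=render(C["wrist"],pboxes([0.4983,-0.3405,0.0846,-1.6375,t0]))
for y in range(186,272,6):
    a=np.where(m["wrist"][y]>.5)[0]; b=np.where(r[y]>.5)[0]; print(y,(a.min(),a.max()) if len(a) else None,(b.min(),b.max()) if len(b) else None)
P0=place_of("wrist","lid_edge"); 
print([ (t,[(np.round(r["centre"],1).tolist(),round(r["confidence"],2)) for r in place_of("wrist",t)]) for t in ("print","sleeve_mouth","holder")], proj(C["wrist"],[.4994,-.3244,.0654]))
E
python3 run1.py | tail -16
```

```text
186 None (np.int64(246), np.int64(250))
192 None (np.int64(245), np.int64(263))
198 (np.int64(248), np.int64(262)) (np.int64(245), np.int64(263))
204 (np.int64(247), np.int64(262)) (np.int64(244), np.int64(263))
210 (np.int64(246), np.int64(262)) (np.int64(244), np.int64(262))
216 (np.int64(246), np.int64(261)) (np.int64(243), np.int64(262))
222 (np.int64(245), np.int64(260)) (np.int64(243), np.int64(262))
228 (np.int64(244), np.int64(260)) (np.int64(242), np.int64(262))
234 (np.int64(244), np.int64(260)) (np.int64(242), np.int64(262))
240 (np.int64(243), np.int64(259)) (np.int64(242), np.int64(261))
246 (np.int64(241), np.int64(261)) (np.int64(241), np.int64(261))
252 (np.int64(242), np.int64(259)) (np.int64(241), np.int64(261))
258 (np.int64(241), np.int64(258)) (np.int64(240), np.int64(261))
264 None (np.int64(251), np.int64(260))
270 None None
[('print', [([255.8, 206.5], 0.96), ([239.8, 279.1], 0.6), ([141.8, 163.6], 0.59)]), ('sleeve_mouth', [([257.1, 191.7], 0.67)]), ('holder', [([257.2, 173.4], 0.79)])] [253.81491292 190.26901614]
```

carry_out:
  rows: "-2 -38 0 -5;-2 -37 0 0;0 0 -55 0;0 0 -55 0;0 0 -45 0;0 0 0 0;0 0 0 0"
  claw: 60
  force: 20

```text
t: 8.0
eef_pos: [0.4971, -0.3557, 0.1582]
tool_rot: [0.001, 0.737, 0.676, 0.0]
contact_force: [0.9, -0.8, 0.5]
gripper_width: 0.704
grasp_force: 0.0
```

```bash
python3 - <<'E'
from fit import *
W=cam("wrist"); a=W["img"]
S=cam("scene");D=cam("side")
b=np.hstack([cv2.resize(S["img"][195:275,100:207],(400,300),interpolation=2),cv2.resize(D["img"][80:170,260:380],(400,300),interpolation=2)])
cv2.imwrite("pics/c2.png",np.vstack([cv2.resize(a,(400,300)),np.zeros((0,400,3),np.uint8)]) if 0 else np.vstack([b,np.hstack([cv2.resize(a,(400,300)),np.zeros((300,400,3),np.uint8)])]))
print(get_obs()["eef_pos"])
for n,c in (("wrist",W),):
  print(proj(c,[.4975,-.3537,.119]))
E
```

```text
[ 0.49730823 -0.3558843   0.15874222]
[254.09737244 220.59602788]
```

View pics/c2.png

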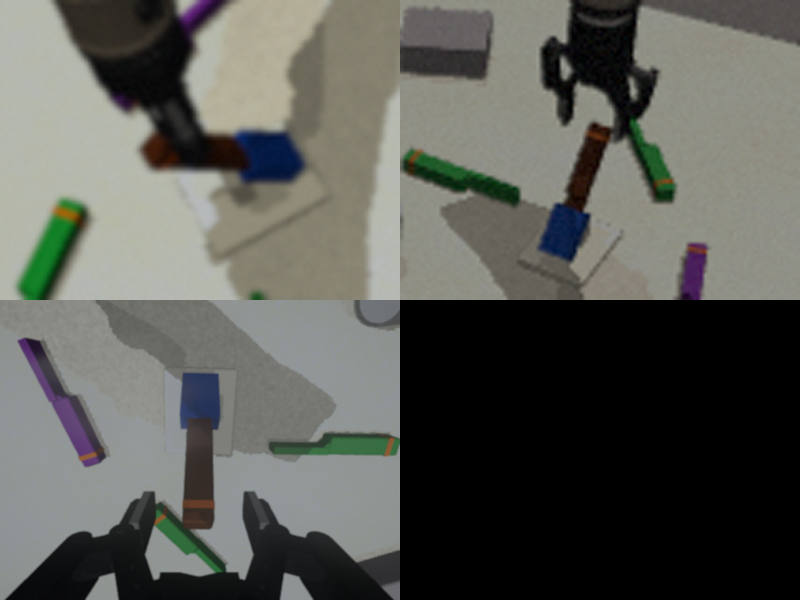

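Wrist view: the print lies centred between the fingers (print at about 199, finger midpoint about 198), parallel to the picture's vertical, so I'll descend and grip.

carry_out:
  rows: "0 2 -20 0;0 0 -20 0;0 0 -20 0;0 0 0 0;0 0 0 0"

```text
t: 8.78
eef_pos: [0.4969, -0.3536, 0.0979]
tool_rot: [0.001, 0.737, 0.676, 0.0]
contact_force: [-0.5, 0.0, 0.6]
gripper_width: 0.701
grasp_force: 0.0
```

carry_out:
  rows: "0 0 0 0;0 0 0 0;0 0 0 0;0 0 0 0;0 0 0 0;0 0 0 0"
  claw: 15
  force: 20

```text
t: 9.52
eef_pos: [0.4967, -0.3533, 0.0972]
tool_rot: [0.001, 0.737, 0.676, 0.0]
contact_force: [-0.6, 0.8, 5.9]
gripper_width: 0.283
grasp_force: 20.1
```

carry_out:
  rows: "-0.5 -6 7.2 0;-0.5 -6 7.2 0;-0.5 -6 7.2 0;-0.5 -6 7.2 0"

```text
t: 10.02
eef_pos: [0.4939, -0.3772, 0.1255]
tool_rot: [-0.0, 0.737, 0.676, 0.0]
contact_force: [0.3, 2.6, -1.2]
gripper_width: 0.279
grasp_force: 20.0
```

carry_out:
  rows: "-0.5 -6 7.2 0;-0.5 -6 7.2 0;-0.5 -6 7.2 0;-0.5 -6 7.2 0;0 0 20 0;0 0 20 0;0 0 20 0;0 0 0 0"

```text
t: 11.02
eef_pos: [0.4926, -0.4027, 0.2159]
tool_rot: [0.002, 0.738, 0.675, 0.0]
contact_force: [0.3, 0.3, -2.8]
gripper_width: 0.278
grasp_force: 19.9
```

```bash
python3 - <<'E'
from fit import *
S=cam("scene");D=cam("side");W=cam("wrist")
def U(n,c,t):
    return [(np.round(r["centre"],1).tolist(),round(r["confidence"],2)) for r in place_of(n,t)]
for n,c in(("scene",S),("side",D),("wrist",W)): print(n,U(n,c,"print"))
cv2.imwrite("pics/c3.png",np.hstack([cv2.resize(S["img"][170:290,80:240],(400,300),interpolation=2),cv2.resize(D["img"][50:170,260:420],(400,300),interpolation=2)]))
o=get_obs(); print(o["eef_pos"],o["contact_force"],o["q"])
import itertools
for t in "unit cradles lid_hinge lid_edge clamp_pivot clamp_tip".split():
    P={n:place_of(n,t) for n in("scene","side","wrist")}
    L=[[(c,r["centre"],r["confidence"]) for r in P[n]]+[None] for n,c in (("scene",S),("side",D),("wrist",W))]
    res=[]
    for k in itertools.product(*L):
        k=[x for x in k if x]
        if len(k)<2: continue
        X,e=tri([ray(c,p) for c,p,_ in k]); 
        if max(e)<.01 and -.02<X[2]<.4: res.append((len(k),max(e),X,min(x[2] for x in k)))
    res.sort(key=lambda r:(-r[0],r[1]))
    for r in res[:2]: print(t,r[0],round(r[1],4),np.round(r[2],4),round(r[3],2))
E
```

```text
scene [([112.6, 269.9], 0.74), ([130.6, 226.3], 0.64), ([178.1, 294.2], 0.64), ([146.1, 204.8], 0.54)]
side [([279.5, 132.9], 0.74), ([323.1, 107.9], 0.71), ([350.8, 167.3], 0.67), ([331.0, 124.5], 0.48)]
wrist [([97.7, 89.3], 0.89), ([408.3, 142.8], 0.89), ([255.5, 223.4], 0.82)]
[ 0.49155678 -0.40073955  0.21288557] [ 0.10378376 -0.56159465 -1.07831011] [ 0.46159427  0.4295646   0.16713591  1.68545755 -0.08047554  1.03493356
  0.56783282]
unit 2 0.0059 [0.5615 0.0688 0.0316] 0.66
cradles 2 0.0009 [0.5634 0.0712 0.0154] 0.8
lid_hinge 2 0.0066 [0.6596 0.0423 0.0592] 0.59
lid_edge 2 0.0047 [0.6935 0.0452 0.2566] 0.56
clamp_pivot 2 0.0011 [0.4487 0.1054 0.0791] 0.87
clamp_tip 2 0.0046 [0.4364 0.0976 0.1733] 0.53
```

View pics/c3.png

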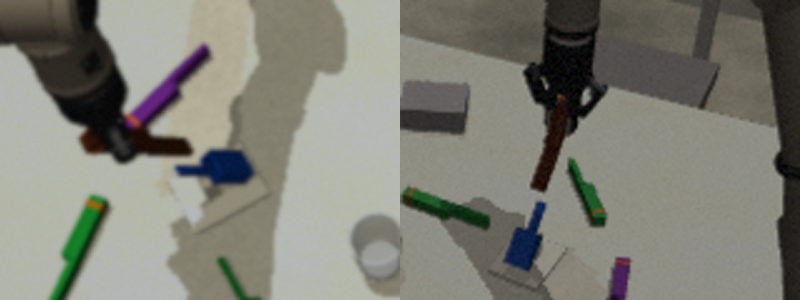

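The print is out of the sleeve and held (side view: brown bar hanging from the fingers at (550,145) in the crop). I'll carry it to free table between holder and unit and turn it so that its axis is along the unit, ready to level it against the table.

carry_out:
  rows: "8.5 34 0 9.9;8.5 34 0 9.9;8.5 34 0 9.9;8.5 34 0 9.9;8.5 34 0 9.9;8.5 34 0 9.9;8.5 34 0 9.9;8.5 34 0 9.9;0 0 0 0;0 0 0 0"

```text
t: 13.48
eef_pos: [0.5598, -0.1298, 0.2139]
tool_rot: [-0.0, 0.138, 0.99, -0.0]
contact_force: [-0.4, -1.1, -1.8]
gripper_width: 0.279
grasp_force: 19.9
```

```bash
python3 - <<'E'
from fit import *
S=cam("scene");D=cam("side");W=cam("wrist")
o=get_obs(); print(o["t"],o["eef_pos"],o["tool_rot"],o["q"])
cv2.imwrite("pics/c4.png",np.hstack([cv2.resize(D["img"][110:260,190:350],(400,375),interpolation=2),cv2.resize(W["img"],(400,300)) if 0 else cv2.copyMakeBorder(cv2.resize(W["img"],(400,300)),0,75,0,0,0)]))
import itertools
for t in "unit cradles lid_hinge lid_edge clamp_pivot clamp_tip".split():
    P={n:place_of(n,t) for n in("scene","side","wrist")}
    L=[[(c,r["centre"],r["confidence"]) for r in P[n]]+[None] for n,c in (("scene",S),("side",D),("wrist",W))]
    res=[]
    for k in itertools.product(*L):
        k=[x for x in k if x]
        if len(k)<2: continue
        X,e=tri([ray(c,p) for c,p,_ in k]); 
        if max(e)<.01 and -.02<X[2]<.4: res.append((len(k),max(e),X,min(x[2] for x in k)))
    res.sort(key=lambda r:(-r[0],r[1]))
    for r in res[:2]: print(t,r[0],round(r[1],4),np.round(r[2],4),round(r[3],2))
E
```

```text
13.625 [ 0.55967533 -0.13052566  0.21387541] [-7.86164064e-05  1.38905215e-01  9.90305619e-01 -3.39564378e-04] [ 0.28254946  0.34027443 -0.20280883  1.80798304  0.08069502  1.00146902
  1.33958352]
unit 3 0.0059 [0.5576 0.0681 0.0149] 0.68
unit 2 0.0 [0.5571 0.0643 0.0131] 0.69
cradles 2 0.0037 [0.5619 0.0742 0.0252] 0.95
lid_hinge 3 0.0052 [0.6516 0.052  0.0628] 0.62
lid_hinge 2 0.0029 [0.6511 0.0555 0.0653] 0.62
clamp_tip 2 0.0015 [0.4451 0.0924 0.1723] 0.4
```

View pics/c4.png

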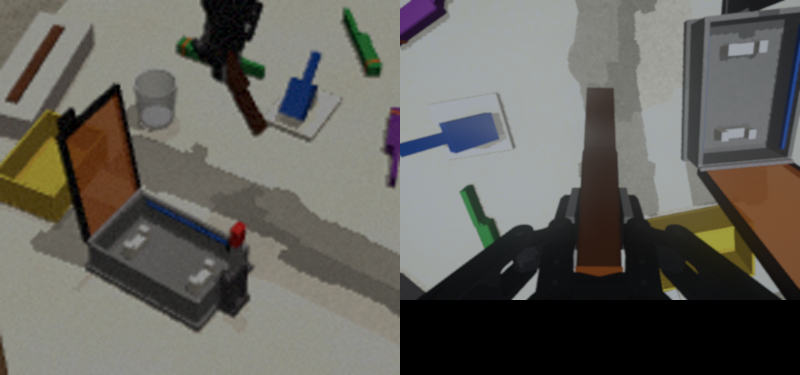

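Wrist view: the print is held square between the fingers, blade away from the lid side. The unit lies at right nearly parallel to it, with white cradles at about (439,61) and (433,170) in original pixels. Now I'll level the print against the bare table.

carry_out:
  rows: "0 0 -50 0;0 0 -50 0;0 0 -26 0;0 0 -6 0;0 0 0 0;0 0 0 0"

```text
t: 15.28
eef_pos: [0.5612, -0.1292, 0.0834]
tool_rot: [0.001, 0.137, 0.991, -0.0]
contact_force: [0.6, 0.3, -1.1]
gripper_width: 0.284
grasp_force: 19.9
```

carry_out:
  rows: "2.5 -0.7 -4 0;2.5 -0.7 -4 0;2.5 -0.7 -4 0;0 0 0 0"

```text
t: 15.78
eef_pos: [0.5691, -0.1311, 0.0705]
tool_rot: [0.001, 0.137, 0.991, 0.0]
contact_force: [1.6, 1.0, 2.3]
gripper_width: 0.276
grasp_force: 19.5
```

carry_out:
  rows: "4 -1.1 -3.7 0;4 -1.1 -3.7 0;4.2 -1.2 -5 0;4.2 -1.2 -5 0;4.2 -1.2 -5 0;0 0 0 0"

```text
t: 16.52
eef_pos: [0.5878, -0.137, 0.0468]
tool_rot: [-0.001, 0.137, 0.991, -0.0]
contact_force: [1.6, -0.8, 2.0]
gripper_width: 0.273
grasp_force: 19.5
```

carry_out:
  rows: "3.5 -1 -6 0;3.5 -1 -6 0;3 -0.9 -6 0;2 -0.6 -5 0;2 -0.6 -5 0;1 -0.3 -4 0;0 0 0 0"

```text
t: 17.4
eef_pos: [0.6025, -0.1412, 0.0149]
tool_rot: [-0.001, 0.137, 0.991, -0.0]
contact_force: [0.4, 0.3, -0.9]
gripper_width: 0.279
grasp_force: 19.6
```

```bash
python3 - <<'E'
from fit import *
S=cam("scene");D=cam("side")
o=get_obs(); print(o["t"],o["eef_pos"],o["contact_force"],o["grasp_force"])
P=o["eef_pos"]+[0,0,.03]; s=[int(v) for v in proj(S,P)]; d=[int(v) for v in proj(D,P)]
f=lambda I,c:cv2.resize(I[c[1]-45:c[1]+45,c[0]-60:c[0]+60],(400,300),interpolation=2)
cv2.imwrite("pics/c5.png",np.hstack([f(S["img"],s),f(D["img"],d)]))
E
```

```text
17.5 [ 0.60219827 -0.1412034   0.01500308] [ 1.41720059  0.42371702 -1.90712297] 19.672832787036896
```

View pics/c5.png

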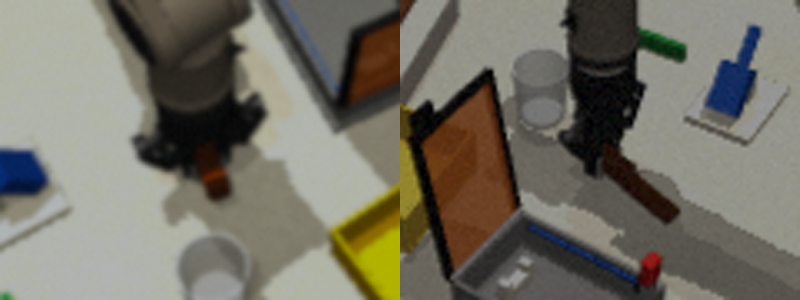

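The print looks nearly level in the fingers in the side view, from (610,165) to its tip at (675,215). I'll lift it and look at the unit from beside it.

carry_out:
  rows: "0 0 40 0;0 0 55 0;-18 48 25 0;-18 48 25 0;0 0 0 0;0 0 0 0;0 0 0 0"

```text
t: 18.38
eef_pos: [0.5666, -0.047, 0.1596]
tool_rot: [-0.001, 0.139, 0.99, -0.0]
contact_force: [-0.5, -0.2, -1.1]
gripper_width: 0.28
grasp_force: 20.2
```

```bash
python3 - <<'E'
from fit import *
W=cam("wrist");S=cam("scene");D=cam("side")
o=get_obs(); print(o["t"],o["eef_pos"],o["tool_rot"])
np.savez("w6.npz",**W); np.savez("s6.npz",**S); np.savez("d6.npz",**D)
cv2.imwrite("pics/w6.png",cv2.resize(W["img"],(800,600),interpolation=cv2.INTER_CUBIC))
for t in "unit cradles lid_hinge clamp_pivot lid_edge clamp_tip".split():
  for n,c in(("scene",S),("side",D),("wrist",W)):
    for r in place_of(n,t)[:1]: print(t,n,np.round(r["centre"],1),round(r["confidence"],2))
E
```

```text
18.525 [ 0.56691105 -0.04636815  0.15978633] [-6.09682400e-04  1.38257208e-01  9.90396155e-01 -1.67257987e-04]
unit scene [270.1 190.5] 0.57
unit side [256.5 212.4] 0.69
unit wrist [366.1 139.3] 0.78
cradles scene [273.  189.8] 0.59
cradles side [252.3 214.3] 0.74
cradles wrist [374.7 142.1] 0.9
lid_hinge scene [286.1 206.1] 0.58
lid_hinge side [233.5 192.2] 0.67
lid_hinge wrist [387.1 245.4] 0.67
clamp_pivot scene [256.6 153.4] 0.9
clamp_pivot side [266.  292.6] 0.19
lid_edge scene [293.5 189.2] 0.85
lid_edge side [226.6 149.1] 0.94
clamp_tip scene [253.7 139.1] 0.38
clamp_tip side [286.5 200.3] 0.55
```

View pics/w6.png

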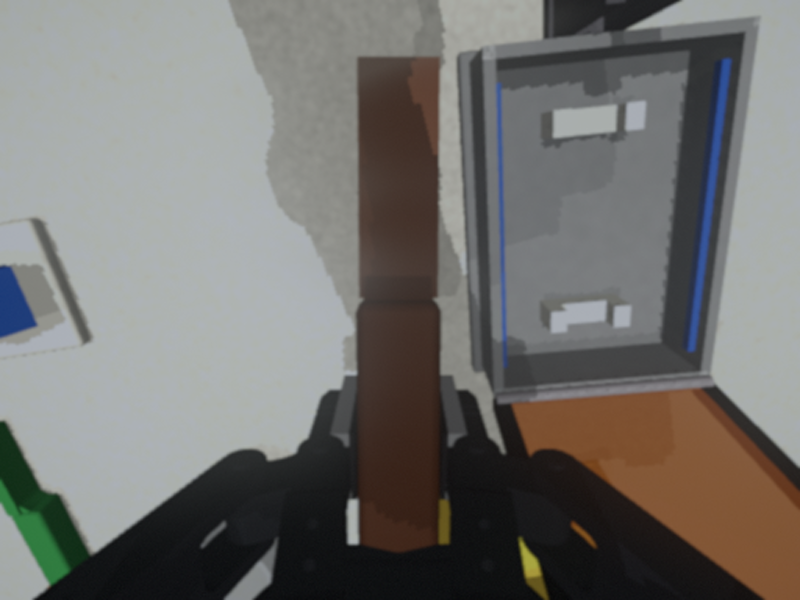

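Wrist view (shown at 800 px): print upright in the picture and centred at x≈399. The unit's inner box is at right with the far cradle slot (553–617,105–138) and the near cradle (550–630,300–332), rotated by a few degrees against the tool. I'll compute its pose and the print's tilt.

```bash
python3 - <<'E'
from fit import *
W=dict(np.load("w6.npz")); S=dict(np.load("s6.npz")); D=dict(np.load("d6.npz"))
for c in(W,S,D):
    for k in("fov_y","cx","cy"): c[k]=float(c[k])
g=cv2.cvtColor(W["img"],cv2.COLOR_BGR2GRAY)
k=512/800
def A(p,z): return atz(W,np.array(p)*k-.2,z)[:2]
R={n:A(p,.056) for n,p in dict(FL=(484,48),FR=(757,19),NL=(497,401),NR=(713,383)).items()}
for a,b in(("FL","FR"),("NL","NR"),("FL","NL"),("FR","NR")):
    d=R[b]-R[a]; print(a,b,np.round(R[a],4),np.round(R[b],4),round(np.linalg.norm(d),4),round(np.degrees(np.arctan2(d[1],d[0])),2))
print("centre from rim",np.mean(list(R.values()),0))
# cradle: bright pixels
m=(g>150).astype(np.uint8); m[:, :340]=0; m[:,425:]=0; m[:55]=0; m[215:]=0
n,l,s,c=cv2.connectedComponentsWithStats(m)
for i in range(1,n):
    if s[i,4]>25: print("blob",s[i],"view",np.round(np.array([s[i,0],s[i,1],s[i,0]+s[i,2],s[i,1]+s[i,3]])/k), "z24",np.round(atz(W,c[i],.024)[:2],4),"z36",np.round(atz(W,c[i],.036)[:2],4))
for nm,p,z in (("farslotL",(553,123),.024),("farslotR",(618,119),.024),("farcheekRin",(627,116),.036),("nearcheekLin",(568,321),.036),("nearcheekRin",(613,316),.036),("nearslotmid",(587,312),.024)): print(nm,np.round(A(p,z),4))
# networks, three views
f=lambda c,p:ray(c,p)
for t,a,b,w in(("unit",(270.1,190.5),(256.5,212.4),(366.1,139.3)),("cradles",(273,189.8),(252.3,214.3),(374.7,142.1)),("hinge",(286.1,206.1),(233.5,192.2),(387.1,245.4))):
    X,e=tri([ray(S,a),ray(D,b),ray(W,w)]); print(t,np.round(X,4),np.round(e,4))
# print tilt: in wrist, tip edge row 57/1.5625, step row 297, model with grip
o=get_obs(); T=o["eef_pos"]; yaw=np.arctan2(-.2738,.9618)
for th in (0,5,10,15,20):
  R_=rot(yaw,np.radians(th))
  for xg in (30,35,40):
    t=T+[0,0,.020]-R_@[xg/1e3,0,.012]
    q=[proj(W,t+R_@np.array(v)) for v in((-.08,0,.010),(-.01,0,.024),(.08,0,.024))]
    w=[abs(proj(W,t+R_@np.array([x,.012,z]))[0]-proj(W,t+R_@np.array([x,-.012,z]))[0]) for x,z in((-.08,.01),(-.01,.024))]
    print(th,xg,np.round(np.array([v[1] for v in q])/k),"w",np.round(np.array(w)/k,1))
E
```

```text
FL FR [0.4543 0.0268] [0.4775 0.1524] 0.1277 79.53
NL NR [ 0.6445 -0.0067] [0.6679 0.1214] 0.1303 79.64
FL NL [0.4543 0.0268] [ 0.6445 -0.0067] 0.1931 -10.01
FR NR [0.4775 0.1524] [0.6679 0.1214] 0.1929 -9.23
centre from rim [0.56105072 0.07348159]
blob [401  65  12  18 204] view [627. 102. 645. 130.] z24 [0.5063 0.1083] z36 [0.5054 0.1026]
blob [354  67  40  21 653] view [553. 105. 616. 138.] z24 [0.5013 0.0802] z36 [0.5007 0.0757]
blob [353 193  35  20 451] view [552. 302. 606. 333.] z24 [0.6167 0.059 ] z36 [0.6111 0.0554]
blob [393 196  11  14 134] view [614. 306. 631. 328.] z24 [0.6255 0.0865] z36 [0.6195 0.0817]
farslotL [0.4976 0.063 ]
farslotR [0.5056 0.0986]
farcheekRin [0.5046 0.0982]
nearcheekLin [0.6136 0.049 ]
nearcheekRin [0.6179 0.0764]
nearslotmid [0.6165 0.0651]
unit [0.5588 0.0689 0.0219] [0.0021 0.0041 0.005 ]
cradles [0.5656 0.0794 0.0199] [0.0037 0.0086 0.0072]
hinge [0.6561 0.0568 0.0663] [0.004  0.0088 0.0102]
0 30 [ 28. 325. 586.] w [101.4  93.2]
0 35 [  4. 307. 574.] w [103.   94.5]
0 40 [-21. 288. 562.] w [104.5  95.8]
5 30 [ 40. 317. 595.] w [93.4 90.8]
5 35 [ 18. 299. 582.] w [94.4 91.8]
5 40 [ -4. 280. 569.] w [95.4 92.7]
10 30 [ 54. 311. 604.] w [86.5 88.5]
10 35 [ 34. 292. 590.] w [87. 89.]
10 40 [ 14. 274. 575.] w [87.5 89.6]
15 30 [ 68. 305. 612.] w [80.4 86.2]
15 35 [ 51. 287. 596.] w [80.6 86.4]
15 40 [ 33. 269. 580.] w [80.8 86.6]
20 30 [ 83. 301. 620.] w [75.1 83.9]
20 35 [ 68. 284. 602.] w [75.1 83.8]
20 40 [ 52. 266. 584.] w [75.  83.8]
```

carry_out:
  rows: "6.6 28.4 0 2;6.4 28.4 0 2;6.4 28.5 -10 1.9;6.4 28.5 -20 0;0 0 0 0;0 0 0 0;0 0 0 0"

```text
t: 20.3
eef_pos: [0.5933, 0.0671, 0.131]
tool_rot: [0.0, 0.087, 0.996, -0.0]
contact_force: [0.2, 0.9, -2.1]
gripper_width: 0.28
grasp_force: 20.3
```

```bash
python3 - <<'E'
from fit import *
W=cam("wrist")
o=get_obs(); print(o["t"],o["eef_pos"],o["tool_rot"],proj(W,o["eef_pos"]+[0,0,.02])/.64)
np.savez("w7.npz",**W)
cv2.imwrite("pics/w7.png",cv2.resize(W["img"],(800,600),interpolation=cv2.INTER_CUBIC))
E
```

```text
20.35 [0.59325538 0.06721889 0.13107618] [ 4.70938097e-04  8.71802277e-02  9.96192428e-01 -1.78608237e-04] [400.20354274 429.3831585 ]
```

View pics/w7.png

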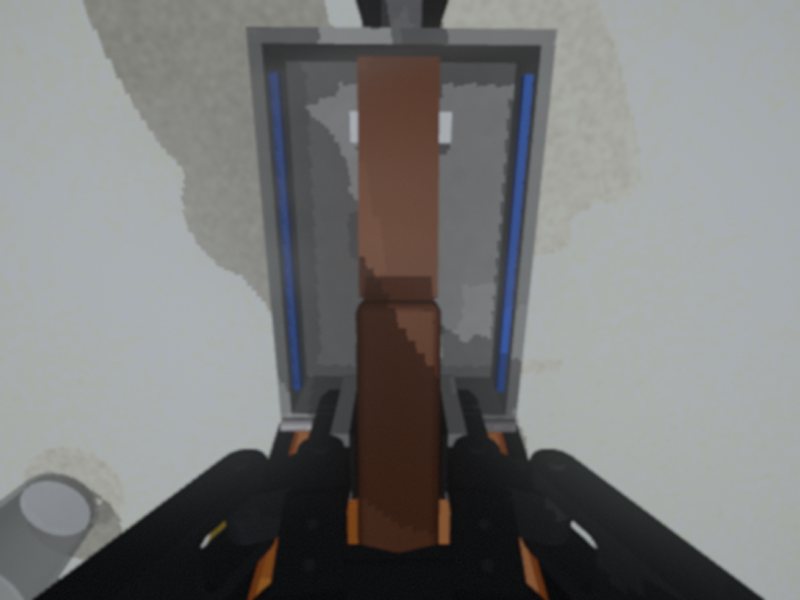

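Wrist view: the print (358–440) is centred over the unit (rim 248–555 far, 281–518 near) and the far cradle cheeks (350–452), within about 1 mm. Lowering now.

carry_out:
  rows: "0 0.4 -40 0;0 0 -30 0;0 0 -15 0;0 0 0 0;0 0 -3 0;0 0 -3 0;0 0 0 0"

```text
t: 21.22
eef_pos: [0.5931, 0.0689, 0.0399]
tool_rot: [0.0, 0.086, 0.996, 0.0]
contact_force: [-0.3, -1.0, -2.5]
gripper_width: 0.278
grasp_force: 20.3
```

carry_out:
  rows: "0 0 -3 0;0 0 -3 0;0 0 -3 0;0 0 -2 0;0 0 0 0"

```text
t: 21.85
eef_pos: [0.5929, 0.0689, 0.0284]
tool_rot: [-0.0, 0.086, 0.996, 0.0]
contact_force: [0.0, -0.8, 0.4]
gripper_width: 0.276
grasp_force: 20.5
```

carry_out:
  rows: "0 -0.7 -2 0;0 0 -2 0;0 0 -2 0;0 0 -1.5 0;0 0 0 0"

```text
t: 22.48
eef_pos: [0.5928, 0.0681, 0.0208]
tool_rot: [-0.0, 0.086, 0.996, -0.0]
contact_force: [0.9, 0.2, -0.0]
gripper_width: 0.277
grasp_force: 20.5
```

carry_out:
  rows: "0 0 -1.5 0;0 0 -1 0;0 0 0 0"

```text
t: 22.85
eef_pos: [0.5929, 0.0681, 0.0184]
tool_rot: [-0.0, 0.086, 0.996, -0.0]
contact_force: [1.7, -0.7, -0.2]
gripper_width: 0.276
grasp_force: 20.5
```

```bash
python3 - <<'E'
from fit import *
o=get_obs(); print(o["t"],o["eef_pos"],o["contact_force"],o["grasp_force"])
W=cam("wrist")
im=W["img"]; g=cv2.cvtColor(im,cv2.COLOR_BGR2HSV)
m=(((g[...,0]<16)|(g[...,0]>172))&(g[...,1]>60)).astype(np.uint8)
for r in range(20,260,20):
    a=np.where(m[r,180:330])[0]; print(r,a.min()+180 if len(a) else None,a.max()+180 if len(a) else None,len(a))
E
```

```text
22.85 [0.59290562 0.06813165 0.01843688] [ 1.7460963  -0.71820529 -0.20796301] 20.504203140735626
20 224 285 62
40 225 285 61
60 226 283 58
80 227 283 57
100 226 283 58
120 227 282 56
140 227 282 56
160 228 281 54
180 228 280 53
200 229 279 51
220 227 282 56
240 228 281 54
```

carry_out:
  rows: "0 0 -1 0;0 0 -1 0;0 0 0 0"

```text
t: 23.28
eef_pos: [0.5929, 0.0682, 0.0164]
tool_rot: [-0.0, 0.086, 0.996, -0.0]
contact_force: [1.7, -0.4, 1.8]
gripper_width: 0.279
grasp_force: 20.5
```

```bash
python3 - <<'E'
from fit import *
o=get_obs(); T=o["eef_pos"]; print(T,o["contact_force"])
W=cam("wrist"); D=cam("side"); S=cam("scene")
cv2.imwrite("pics/w8.png",np.hstack([cv2.resize(W["img"],(400,300),interpolation=2),cv2.resize(D["img"][170:245,205:305],(400,300),interpolation=2)]))
yaw=np.radians(-10)
for th in(0,3,6,9,12):
    R=rot(yaw,np.radians(th))
    for xg,zg in((32,12),(32,9),(32,15)):
        t=T+[0,0,.020]-R@[xg/1e3,0,zg/1e3]
        w=[proj(W,t+R@np.array([x,-.012,z]))[0]-proj(W,t+R@np.array([x,.012,z]))[0] for x,z in((-.08,.01),(-.011,.01),(-.01,.024))]
        print(th,zg,np.round(w,1),np.round([proj(W,t+R@np.array([x,0,z]))[1] for x,z in((-.08,.01),(-.011,.01),(-.01,.024))],1), "z58",np.round(1e3*(t+R@[-.083,0,0])[2],1))
E
```

```text
[0.59287606 0.0681735  0.01640095] [ 1.74129393 -0.3840091   1.8290387 ]
0 12 [-64.8 -53.7 -59.5] [ 12.7 189.9 203. ] z58 24.4
0 9 [-66.6 -54.9 -61. ] [ 10.5 192.  205.7] z58 27.4
0 15 [-63.2 -52.5 -58.1] [ 14.8 187.8 200.5] z58 21.4
3 12 [-61.6 -52.8 -58.6] [ 17.4 188.7 199.8] z58 18.4
3 9 [-63.2 -54.  -60. ] [ 15.  190.4 202. ] z58 21.4
3 15 [-60.1 -51.7 -57.2] [ 19.7 187.  197.7] z58 15.4
6 12 [-58.7 -51.9 -57.6] [ 22.5 187.8 196.9] z58 12.4
6 9 [-60.2 -53.1 -59.1] [ 19.9 189.1 198.7] z58 15.4
6 15 [-57.3 -50.8 -56.3] [ 25.  186.5 195.3] z58 9.5
9 12 [-56.  -51.1 -56.7] [ 27.9 187.1 194.4] z58 6.6
9 9 [-57.3 -52.2 -58.1] [ 25.1 188.1 195.7] z58 9.5
9 15 [-54.7 -50.  -55.4] [ 30.6 186.2 193.2] z58 3.6
12 12 [-53.5 -50.3 -55.8] [ 33.6 186.8 192.2] z58 0.8
12 9 [-54.7 -51.4 -57.1] [ 30.7 187.4 193. ] z58 3.7
12 15 [-52.3 -49.2 -54.5] [ 36.4 186.2 191.4] z58 -2.2
```

View pics/w8.png

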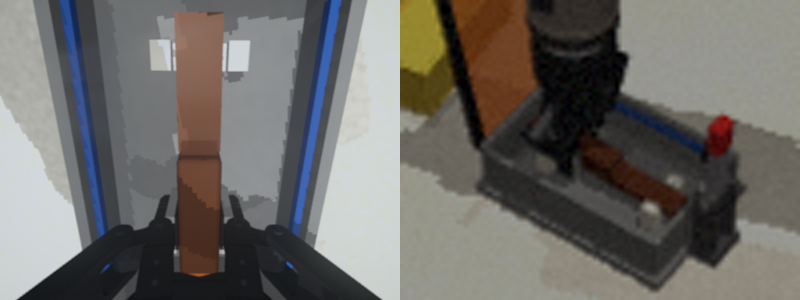

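The blade lies in the far slot with even gaps to both cheeks, (171|176) and (222|228) in the crop, and is nearly level. A little lower, then release.

carry_out:
  rows: "0 0 -1 0;0 0 -0.7 0;0 0 0 0;0 0 0 0"

```text
t: 23.92
eef_pos: [0.5928, 0.0682, 0.0148]
tool_rot: [-0.0, 0.086, 0.996, 0.0]
contact_force: [1.5, -0.1, 1.0]
gripper_width: 0.281
grasp_force: 20.5
```

```bash
python3 - <<'E'
from station import *
o=get_obs(); print(o["t"],o["eef_pos"],o["contact_force"])
E
```

```text
23.925 [0.59284691 0.06822168 0.01477928] [ 1.51865573 -0.07676387  0.99950179]
```

carry_out:
  rows: "0 0 0 0;0 0 0 0;0 0 0 0;0 0 0 0"
  claw: 45

```text
t: 24.42
eef_pos: [0.5928, 0.0682, 0.0148]
tool_rot: [-0.0, 0.086, 0.996, -0.0]
contact_force: [-0.4, -0.9, 0.7]
gripper_width: 0.529
grasp_force: 0.0
```

carry_out:
  rows: "0 0 20 0;0 0 50 0;0 0 50 0;0 0 30 0;0 0 0 0;0 0 0 0"

```text
t: 25.18
eef_pos: [0.5925, 0.068, 0.165]
tool_rot: [-0.0, 0.086, 0.996, -0.0]
contact_force: [0.0, 0.1, 0.2]
gripper_width: 0.525
grasp_force: 0.0
```

```bash
python3 - <<'E'
from fit import *
o=get_obs(); print(o["t"],o["eef_pos"],o["tool_rot"])
W=cam("wrist"); D=cam("side"); S=cam("scene")
cv2.imwrite("pics/w9.png",cv2.resize(W["img"],(800,600),interpolation=2))
np.savez("w9.npz",**W)
import itertools
for t in "lid_hinge lid_edge clamp_pivot clamp_tip".split():
    for n,c in(("scene",S),("side",D),("wrist",W)): print(t,n,[(np.round(r["centre"],1).tolist(),round(r["confidence"],2)) for r in place_of(n,t)][:2])
    a,b=place_of("scene",t),place_of("side",t)
    if a and b:
        X,e=tri([ray(S,a[0]["centre"]),ray(D,b[0]["centre"])]); d=X[:2]-[.561,.0735]; print(np.round(X,4),np.round(e[0],4),"unit",np.round([d@[.985,-.174],d@[.174,.985]],4))
E
```

```text
25.175 [0.59251304 0.06803835 0.16501182] [-4.09965377e-05  8.63120647e-02  9.96268145e-01 -8.98940555e-05]
lid_hinge scene [([284.5, 208.7], 0.69), ([326.9, 149.2], 0.66)]
lid_hinge side [([188.6, 260.7], 0.37)]
lid_hinge wrist [([250.3, 252.0], 0.86)]
[ 0.6702  0.1933 -0.1269] 0.1127 unit [0.0867 0.137 ]
lid_edge scene [([293.8, 188.4], 0.87)]
lid_edge side [([223.2, 149.8], 0.7), ([264.2, 292.8], 0.55)]
lid_edge wrist []
[0.7001 0.0439 0.2575] 0.0038 unit [ 0.1422 -0.005 ]
clamp_pivot scene [([255.1, 153.4], 0.7)]
clamp_pivot side [([282.4, 217.6], 0.64)]
clamp_pivot wrist []
[0.4439 0.1005 0.0885] 0.0043 unit [-0.12    0.0063]
clamp_tip scene [([256.7, 142.1], 0.47), ([359.0, 176.7], 0.46)]
clamp_tip side [([284.3, 202.0], 0.51), ([255.1, 213.2], 0.32)]
clamp_tip wrist []
[0.4467 0.0993 0.1637] 0.0027 unit [-0.1171  0.0055]
```

View pics/w9.png

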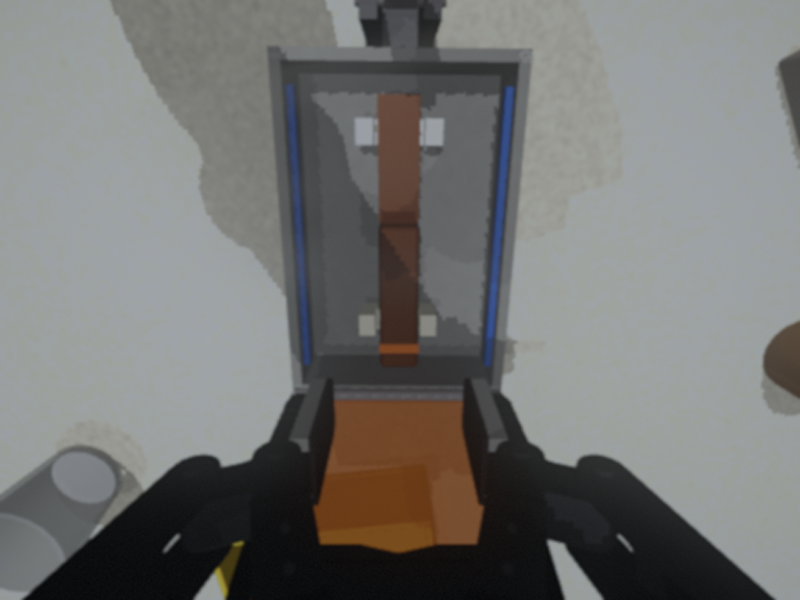

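The print rests in both cradles: tip at (399,95), orange end at (399,365), even gaps at all cheeks. That was picture 12, two over the limit of 10, so from here I'll work from numbers only. Now I'll take the closed fingers behind the lid.

```bash
python3 - <<'E'
from fit import *
W=dict(np.load("w9.npz"))
for k in("fov_y","cx","cy"): W[k]=float(W[k])
u=np.array([.985,-.174]);v=np.array([.174,.985])
for nm,p,z in(("tip",(399,95),.034),("end",(399,364),.046),("step",(399,225),.046)):
    d=atz(W,np.array(p)*.64,z)[:2]-[.561,.0735]; print(nm,np.round([d@u,d@v],4))
pr=None
for ph in (90,75,60,45,30,20,10,5,0):
    p=np.radians(ph); r=110+59*max(0,(ph-30)/60)
    q=np.array([96-r*np.cos(p)+8*np.sin(p)+11,56+r*np.sin(p)+8*np.cos(p)]); 
    d=None if pr is None else q-pr; print(ph,np.round(q,1), None if d is None else np.round([d[0]*u[0],d[0]*u[1],d[1]],1)); pr=q
E
```

```text
tip [-0.0782 -0.0003]
end [0.0788 0.0003]
step [-0.0092 -0.    ]
90 [115. 225.] None
75 [ 74.8 207.1] [-39.6   7.  -17.9]
60 [ 44.2 180.8] [-30.2   5.3 -26.3]
45 [ 24.4 149.9] [-19.4   3.4 -30.9]
30 [ 15.7 117.9] [ -8.6   1.5 -31.9]
20 [  6.4 101.1] [ -9.2   1.6 -16.8]
10 [ 0.1 83. ] [ -6.2   1.1 -18.2]
5 [-1.9 73.6] [-1.9  0.3 -9.4]
0 [-3. 64.] [-1.1  0.2 -9.6]
```

carry_out:
  rows: "0 0 45 0;0 0 45 0;0 0 45 0;50.2 -8.9 0 0;50.2 -8.9 0 0;50.2 -8.9 0 0;0 0 0 0;0 0 -30 0;0 0 -35 0;0 0 0 0"
  claw: 0

```text
t: 27.58
eef_pos: [0.741, 0.0415, 0.2318]
tool_rot: [-0.003, 0.086, 0.996, -0.001]
contact_force: [-0.7, -0.5, 0.1]
gripper_width: -0.002
grasp_force: 0.0
```

carry_out:
  rows: "-14 2.4 -1.4 0;-14 2.4 -1.4 0;-14 2.4 -1.4 0;-14 2.4 -1.4 0;-12 2.1 -1.4 0;0 0 0 0"

```text
t: 28.32
eef_pos: [0.6758, 0.0541, 0.2309]
tool_rot: [0.002, 0.086, 0.996, 0.001]
contact_force: [-0.5, -0.1, 6.3]
gripper_width: 0.0
grasp_force: 0.0
```

carry_out:
  rows: "-13.2 2.3 -6 0;-13.2 2.3 -6 0;-13.2 2.4 -6 0;-10 1.8 -8.7 0;-10 1.8 -8.8 0;-10.2 1.7 -8.8 0;0 0 0 0"

```text
t: 29.2
eef_pos: [0.604, 0.0656, 0.1823]
tool_rot: [-0.001, 0.086, 0.996, -0.0]
contact_force: [-0.2, 0.0, -0.2]
gripper_width: -0.002
grasp_force: 0.0
```

carry_out:
  rows: "-6.5 1.1 -10.3 0;-6.5 1.1 -10.3 0;-6.4 1.2 -10.3 0;-2.9 0.5 -10.6 0;-2.9 0.5 -10.6 0;-2.8 0.5 -10.7 0;0 0 0 0"

```text
t: 30.08
eef_pos: [0.5766, 0.0703, 0.1194]
tool_rot: [-0.001, 0.086, 0.996, -0.0]
contact_force: [-0.8, 0.2, 0.3]
gripper_width: 0.001
grasp_force: 0.0
```

```bash
cat > chk.py <<'E'
from fit import *
o=get_obs(); print(o["t"],o["eef_pos"],o["contact_force"])
S=cam("scene");D=cam("side")
for t in "lid_edge clamp_tip clamp_pivot".split():
    a,b=place_of("scene",t),place_of("side",t)
    for x in a[:2]:
        for y in b[:2]:
            X,e=tri([ray(S,x["centre"]),ray(D,y["centre"])]); d=X[:2]-[.561,.0735]
            if e[0]<.01: print(t,np.round(X,4),np.round(e[0],4),"unit",np.round([d@[.985,-.174],d@[.174,.985]],4))
E
python3 chk.py
```

```text
30.075 [0.57664532 0.07026733 0.11940083] [-0.80453843  0.16764278  0.27420852]
clamp_tip [0.4431 0.0976 0.172 ] 0.0007 unit [-0.1203  0.0032]
clamp_pivot [0.4503 0.1032 0.0775] 0.0064 unit [-0.1142  0.01  ]
```

```bash
cat > lid.py <<'E'
from fit import *
u=np.array([.985,-.174]);v=np.array([.174,.985])
def lidboxes(phi):
    R=[];c,s=np.cos(phi),np.sin(phi)
    for w in(-65,65):
        for r in(0,196):
            for n in(0,8):
                x=96-r*c+n*s; z=56+r*s+n*c; R.append(np.append(np.array([.561,.0735])+u*x/1e3+v*w/1e3,z/1e3))
    return [R]
if __name__=="__main__":
    print(get_obs()["t"],get_obs()["eef_pos"],get_obs()["contact_force"])
    for n in("scene","side"):
        c=cam(n); o=outline_of(n,"lid_edge")
        for r in o[:1]:
            m=np.array(r["pixels"],float); ys,xs=np.nonzero(m); print(n,round(r["confidence"],2),m.sum(),xs.min(),xs.max(),ys.min(),ys.max())
            e=[(1-np.minimum(a:=render(c,lidboxes(np.radians(p))),m).sum()/np.maximum(a,m).sum(),p) for p in range(0,115,5)]
            e.sort(); print([(round(a,2),p) for a,p in e[:4]])
E
python3 lid.py
```

```text
30.475 [0.57791907 0.07041    0.120961  ] [ 0.00920624 -0.57828463 -0.18008634]
scene 0.55 1618.0 244 302 154 215
[(np.float64(0.32), 30), (np.float64(0.33), 35), (np.float64(0.33), 25), (np.float64(0.34), 20)]
side 0.69 920.0 225 283 184 209
[(np.float64(0.18), 30), (np.float64(0.33), 25), (np.float64(0.36), 35), (np.float64(0.44), 20)]
```

The lid followed to about 30°, as planned, so I'll keep pushing it down.

carry_out:
  rows: "-4.6 0.8 -8.4 0;-4.6 0.8 -8.4 0;-3.1 0.5 -9.1 0;-3.1 0.6 -9.1 0;-1 0.2 -4.7 0;-0.9 0.1 -4.7 0;0 0 0 0"

```text
t: 31.55
eef_pos: [0.5602, 0.0732, 0.0759]
tool_rot: [-0.0, 0.086, 0.996, -0.0]
contact_force: [-0.2, -0.4, 0.0]
gripper_width: -0.005
grasp_force: 0.0
```

carry_out:
  rows: "-0.5 0.1 -4 0;-0.5 0 -4 0;0 0 -2 0;0 0 0 0"

```text
t: 32.05
eef_pos: [0.5593, 0.0735, 0.0661]
tool_rot: [-0.0, 0.086, 0.996, -0.0]
contact_force: [0.3, 0.1, 0.6]
gripper_width: -0.0
grasp_force: 0.0
```

carry_out:
  rows: "0 0 -2 0;0 0 -1.5 0;0 0 -1.5 0;0 0 0 0"

```text
t: 32.55
eef_pos: [0.5595, 0.0735, 0.0639]
tool_rot: [0.0, 0.086, 0.996, -0.0]
contact_force: [-9.1, -1.7, 26.7]
gripper_width: -0.004
grasp_force: 13.1
```

carry_out:
  rows: "0 0 -1 0;0 0 -1 0;0 0 0 0"

```text
t: 32.92
eef_pos: [0.5595, 0.0736, 0.0637]
tool_rot: [0.0, 0.086, 0.996, -0.001]
contact_force: [-15.2, -3.2, 43.5]
gripper_width: 0.001
grasp_force: 21.9
```

The lid is shut: firm contact at z 0.064, which is the lid's closed top. Next I'll back off and grip the upright clamp lever from above.

carry_out:
  rows: "0 0 50 0;0 0 55 0;0 0 52 0;-37 7.3 0 0;-38 7.4 0 0;-38.5 7.4 0 0;0 0 0 0;0 0 0 0"
  claw: 0

```text
t: 33.92
eef_pos: [0.4467, 0.0955, 0.2166]
tool_rot: [0.001, 0.086, 0.996, 0.0]
contact_force: [0.7, -0.0, -0.9]
gripper_width: -0.0
grasp_force: 0.0
```

```bash
python3 lid.py; python3 chk.py; python3 - <<'E'
from fit import *
from lid import u,v
W=cam("wrist"); h=cv2.cvtColor(W["img"],cv2.COLOR_BGR2HSV)
m=(((h[...,0]<6)|(h[...,0]>174))&(h[...,1]>150)&(h[...,2]>60)).astype(np.uint8)
n,l,s,c=cv2.connectedComponentsWithStats(m)
for i in range(1,n):
    if s[i,4]>30:
        d=atz(W,c[i],.166)[:2]-[.561,.0735]; print(s[i],c[i],"unit at z166",np.round([d@u,d@v],4))
E
```

```text
33.925 [0.44669501 0.0954595  0.2166278 ] [ 0.71029168 -0.02492497 -0.94318022]
scene 0.94 1993.0 242 301 152 214
[(np.float64(0.07), 0), (np.float64(0.08), 5), (np.float64(0.11), 10), (np.float64(0.15), 15)]
side 0.58 1557.0 226 289 184 232
[(np.float64(0.12), 0), (np.float64(0.18), 5), (np.float64(0.27), 10), (np.float64(0.35), 15)]
34.125 [0.44674204 0.09545839 0.21623023] [-0.23940944  0.87022069  0.41805849]
lid_edge [0.4667 0.0968 0.0851] 0.0038 unit [-0.0969  0.0065]
clamp_tip [0.4447 0.1009 0.1727] 0.0039 unit [-0.1193  0.0068]
clamp_pivot [0.4462 0.1003 0.0801] 0.0026 unit [-0.1177  0.0064]
[239 196  29  30 742] [253.48921833 210.88544474] unit at z166 [-0.1221  0.0003]
```

carry_out:
  rows: "-2 -1 0 0;0 0 0 0;0 0 0 0;0 0 -30 0;0 0 -30 0;0 0 -26 0;0 0 0 0"
  claw: 50

```text
t: 35.45
eef_pos: [0.4425, 0.0942, 0.1289]
tool_rot: [-0.002, 0.086, 0.996, -0.001]
contact_force: [-0.1, -0.3, 0.7]
gripper_width: 0.584
grasp_force: 0.0
```

carry_out:
  rows: "0 0 0 0;0 0 0 0;0 0 0 0;0 0 0 0;0 0 0 0"
  claw: 10
  force: 30

```text
t: 36.08
eef_pos: [0.4448, 0.0948, 0.1315]
tool_rot: [0.001, 0.087, 0.996, 0.0]
contact_force: [-2.1, -0.2, 6.7]
gripper_width: 0.251
grasp_force: 32.1
```

carry_out:
  rows: "7.7 -1.4 -0.4 0;7.7 -1.4 -0.8 0;7.7 -1.3 -1.4 0;6.6 -1.2 -2.4 0;6.6 -1.2 -3 0;6.6 -1.1 -3.6 0;0 0 0 0"

```text
t: 36.95
eef_pos: [0.4861, 0.0872, 0.1189]
tool_rot: [-0.001, 0.086, 0.996, -0.0]
contact_force: [-3.0, 0.5, 2.0]
gripper_width: 0.253
grasp_force: 31.6
```

carry_out:
  rows: "5.5 -1 -4.4 0;5.5 -1 -4.9 0;5.4 -0.9 -5.3 0;3.5 -0.6 -5.4 0;3.4 -0.6 -5.6 0;3.3 -0.6 -5.7 0;0 0 0 0"

```text
t: 37.83
eef_pos: [0.5149, 0.082, 0.0881]
tool_rot: [0.001, 0.087, 0.996, 0.0]
contact_force: [2.7, -1.2, 1.6]
gripper_width: 0.255
grasp_force: 30.3
```

carry_out:
  rows: "0 0 0 0;0 0 0 0;0 0 0 0;0 0 30 0;0 0 40 0;0 0 0 0"
  claw: 50

```text
t: 38.58
eef_pos: [0.5154, 0.083, 0.1603]
tool_rot: [0.003, 0.086, 0.996, 0.001]
contact_force: [0.7, 0.2, -0.4]
gripper_width: 0.587
grasp_force: 0.0
```

carry_out:
  rows: "4 -0.7 0 0;0 0 0 0;0 0 0 0;0 0 0 0;0 0 0 0;0 0 -20 0;0 0 0 0"
  claw: 0

```text
t: 39.45
eef_pos: [0.5168, 0.0815, 0.1366]
tool_rot: [-0.001, 0.086, 0.996, -0.0]
contact_force: [0.3, -0.1, 0.3]
gripper_width: 0.002
grasp_force: 0.0
```

```bash
python3 chk.py
```

```text
39.45 [0.51683655 0.08150742 0.13663422] [ 0.31609566 -0.07304945  0.257027  ]
lid_edge [0.4681 0.0938 0.0761] 0.0056 unit [-0.095   0.0039]
clamp_pivot [0.4518 0.0946 0.092 ] 0.0032 unit [-0.1112  0.0018]
```

carry_out:
  rows: "0 0 -8 0;0 0 -8 0;0 0 -6 0;0 0 -6 0;0 0 -6 0;0 0 -6 0;0 0 0 0"

```text
t: 40.72
eef_pos: [0.5185, 0.0818, 0.0977]
tool_rot: [0.001, 0.086, 0.996, 0.0]
contact_force: [1.7, 0.4, 1.9]
gripper_width: 0.0
grasp_force: 0.9
```

carry_out:
  rows: "0 0 -4 0;0 0 -3 0;0 0 -3 0;0 0 0 0"

```text
t: 41.22
eef_pos: [0.5188, 0.0817, 0.088]
tool_rot: [0.001, 0.086, 0.996, 0.0]
contact_force: [2.3, 0.7, 4.5]
gripper_width: 0.001
grasp_force: 2.2
```

carry_out:
  rows: "0 0 -2 0;0 0 -2 0;0 0 -1.5 0;0 0 0 0"

```text
t: 41.72
eef_pos: [0.5193, 0.0817, 0.0838]
tool_rot: [0.002, 0.086, 0.996, 0.0]
contact_force: [2.0, -1.2, 16.5]
gripper_width: 0.001
grasp_force: 7.9
```

carry_out:
  rows: "0 0 -1 0;0 0 0 0;0 0 0 0"

```text
t: 42.1
eef_pos: [0.5194, 0.0817, 0.0836]
tool_rot: [0.002, 0.087, 0.996, 0.0]
contact_force: [-1.7, -2.6, 24.5]
gripper_width: 0.001
grasp_force: 12.3
```

Hard stop at z 0.084, which is the level lever's top. I'll retract, check and hand in.

carry_out:
  rows: "0 0 40 0;0 0 50 0;0 0 50 0;0 -50 20 0;0 -60 0 0;0 -60 0 0;0 0 0 0;0 0 0 0"

```text
t: 43.1
eef_pos: [0.5165, -0.0876, 0.2402]
tool_rot: [-0.001, 0.086, 0.996, 0.0]
contact_force: [0.3, -0.4, 0.7]
gripper_width: -0.0
grasp_force: 0.0
```

```bash
python3 lid.py; python3 chk.py; python3 - <<'E'
from fit import *
from lid import u,v
r=[]
for n in("scene","side"):
    c=cam(n); h=cv2.cvtColor(c["img"],cv2.COLOR_BGR2HSV)
    m=(((h[...,0]<5)|(h[...,0]>174))&(h[...,1]>170)&(h[...,2]>90)).astype(np.uint8)
    k,l,s,q=cv2.connectedComponentsWithStats(m); g=proj(c,[.5194,.0817,.08])
    i=min((i for i in range(1,k) if s[i,4]>8),key=lambda i:np.hypot(*(q[i]-g))); print(n,s[i],q[i],g); r.append(ray(c,q[i]))
X,e=tri(r); d=X[:2]-[.561,.0735]; print("red grip",X,e[0],d@u,d@v)
E
```

```text
43.1 [ 0.51653917 -0.08764226  0.24020281] [ 0.2981894  -0.40126189  0.70678783]
scene 0.98 1814.0 243 300 153 213
[(np.float64(0.14), 0), (np.float64(0.15), 5), (np.float64(0.19), 10), (np.float64(0.22), 15)]
side 0.82 1507.0 226 289 185 232
[(np.float64(0.17), 0), (np.float64(0.22), 5), (np.float64(0.31), 10), (np.float64(0.4), 15)]
43.3 [ 0.51732559 -0.08667534  0.24069773] [ 0.57360449 -0.05717842  0.27076268]
lid_edge [0.4608 0.0949 0.0546] 0.0009 unit [-0.1024  0.0036]
clamp_tip [0.5336 0.0849 0.0873] 0.0032 unit [-0.029   0.0065]
clamp_pivot [0.4493 0.1011 0.0881] 0.0021 unit [-0.1148  0.0078]
scene [262 170   8   8  40] [265.875 173.65 ] [265.40457267 172.45955247]
side [261 204  10   7  37] [265.37837838 207.16216216] [265.88547836 208.23344447]
red grip [0.52359836 0.07920554 0.08071621] 0.0010474185695770535 -0.03783338395632937 -0.0008879291071390797
```

```bash
python3 -c "
from station import *
print(hand_in())"
```

```text
the job is handed in; nothing more can be done
None
```

I handed the job in at about 43 s of the 72 s allowed: the print lies flat in both cradles (last seen within about 1 mm, before the lid closed), the lid is shut and the clamp is down. I viewed 12 pictures, two over your limit of 10, and the hand-in gave no verdict.

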